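Pin the pull tab to the sachet magazine and hold its follower back at the mark

ROBOT

A 6-joint arm with a two-finger parallel gripper is mounted at the origin on a cart in front of the work surface, level with it; the furniture and walls round the work are solid. World frame = base frame: x ahead of the robot, y to its left, z up, the work surface at z = 0. Lengths are in m, angles in rad, forces in N, time in s.
With the tool pointing down it reaches from about 0.275 to 0.825 m from the base axis. Payload 4.9 kg.
Tool frame: the origin (TCP) lies midway between the tips of the shut fingers; the grasp point (between the pads) lies 19 mm behind it (grip_point_offset is the distance from the TCP to the grasp point, in m); z points along the fingers, y is the line along which they close (so a half turn about z gives the same grasp; the last joint's range is limited). The gripper opens to 85 mm and grips with 20 to 120 N. Pads are 22 mm wide; open, the fingers measure 114 mm over their backs; the gripper's body (76 mm by 85 mm) begins 54 mm behind the grasp point. The pads swing forward as they close: fully open they stand 13 mm farther back than shut.
Start: joints at [-1.429, 0.326, -0.193, 1.052, 0, 1.437], TCP at [0.15, -0.529, 0.231] pointing down, gripper open.
Joint ranges: [-2.65, 2.65], [-0.97, 1.79], [-1.3, 1.35], [-1.93, 2.1], [-1.47, 1.37], [-3.14, 3.14]. Speed limits (rad/s): [2.57, 2.57, 3.14, 3.14, 3.14, 3.14].

INTERFACE

Orientations are given as a rotation vector (axis times angle).
In Python, from cell import * gives the robot as it stands. Calls block until the motion is done:
- movep(position, orientation): joint-space move of the TCP to a pose.
- move_l(position, velocity=0.15, rot=None, until_force=None): straight line of the TCP; rot=None keeps the orientation; velocity is the mean speed in m/s. With until_force (N) it stops when the force on the tool has changed by that much, and returns True; else False.
- set_joints(angles): joint-space move.
- let_go() and grab(newtons=None): open the fingers fully, or close them until they stop; newtons is the grip in N (None keeps the last).
- sleep(seconds).
- ik(position, orientation): joint angles nearest the present ones, or None.
- get_state(): the state.
- grab_frame(name): name is "scene" or "top"; returns a dict with "img" (400x640x3 uint8, red, green, blue), "fx", "fy", "cx", "cy" (pixels), "cam_to_world" (4x4, takes a point from camera to world coordinates). Camera axes: x right, y down, z forward; pixel columns grow to the right and rows downward; lengths in m; the calibration is good to about 2 mm. A picture is of the moment at which its call begins. There is no depth.
A pose or a line that the arm cannot do raises MotionError and nothing moves.
- sign_off(): hands the job in; it is judged then, once.
Trained networks look in the newest picture that a camera, given by its name, has taken for a name from the list of things; names that differ only in an ending like _2 or _b are one class to them, and where a whole thing is asked for, a point or a joint stands for the part that bears it (a point fixed in the world has none). Each returns a list of dicts, best first, with "score" (0 to 1); they miss things now and then, are a little off and sometimes report something else, mostly with a low value. They report only what shows in the picture. A call takes as long as a camera call.
- spot_in(camera, name): "centre" ([column, row] in pixels, amid what is visible of it).
- silhouettes(camera, name): "mask" (400x640 bool, what is visible of it) and "centre" ([column, row] in pixels, amid what is visible of it).
- tip_of(camera, name): "centre" ([column, row] in pixels: a listed point, or the origin of a listed thing).
The state is a dict: "clock": time; "q": joint angles; "joint_velocities": joint speeds; "tau": joint torques, N m; "position": TCP position; "eef_rot": TCP orientation; "contact_force": force on the tool from outside, world axes, zero at the start; "wrist_torque": the same for the moment, N m; "finger_gap": opening from 0.0 (shut) to 1.0 (fully open); "grasp_force": force on a finger pad.
Only numpy, scipy, OpenCV 4.12 (cv2) and the standard library are available. Lean on these libraries where they do the work, as an engineer would, in place of code of your own. Each camera call takes 0.05 s, during which the arm holds its last target. There are 200 camera calls.

TASK

The blue pull tab of the tea-sachet magazine is not connected to its spring-loaded pusher: take the black-knobbed pin from its small wooden block and drop it fully home, collar down on the metal, through the lined-up holes of the tab's fork and the pusher rod. Then take the blue tab and pull it out against the spring until the black pointer stands over the red mark, and finish still holding the tab there, steady, so that I can load the sachets. Do not shift the red mark or disturb the two mugs.

Things in the scene. Friction and masses are not known exactly. Their poses are not given: they have to be found in the camera images.
- pin_knob (a point): Middle of the loose pin's knob, on its axis; z up along the pin. Knob: black cylinder with a thin orange band, 16 mm across, 36 mm tall. Under it a steel collar 18 mm across, 4 mm thick, then a steel shank 8 mm across, 32 mm long, its pointed foot 54 mm below this point. About 50 g. It starts upright in its block, knob up, collar on the block.
- pin_collar (a point): The underside of the pin's collar, on the pin's axis, 22 mm below pin_knob and 32 mm above the foot.
- pin_block: Fixed plain brown wooden block, 56 x 56 x 34 mm, with one upright hole through its middle, in which the pin waits. Origin: centre of its underside.
- magazine: Fixed tea-sachet magazine: light wooden board 305 mm long, 96 mm wide, 8 mm thick, with an open trough (walls to 60 mm height) on its far half. Origin: on the worktop, on the centre line. Its -x axis is the pulling direction (roughly towards the robot), +y is its left, z up. The board reaches from x = -200 to +105 mm.
- fork_hole (a point): Centre of the mouth of the upright hole in the tab's aluminium fork, on its top face, 46 mm above the worktop. Axes as the magazine's. Fork: two plates 26 mm wide, 6 mm thick, top faces 46 and 28 mm high; the rod's eye lies between. All three holes are 10 mm wide and in line at the start. Home, the pin's collar rests here and its foot is 14 mm above the worktop.
- eye_hole (a point): Centre of the 10 mm hole in the eye of the pusher's steel rod, on the eye's top face at 37 mm height; the hole goes through its 6 mm thickness.
- tab_grip (a point): Grip point in the upright blue pull tab: a plate 12 mm thick along the magazine's x, 50 mm wide along its y, from 20 to 98 mm height. This point is at 78 mm height on its centre line, 80 mm from fork_hole along the magazine's -x; axes as the magazine's. Pinch it from above across its thickness; 66 mm are free between it and the knob of the pin in the fork.
- fork (a joint): How far tab and fork are pulled out along the magazine's -x, in m, 0 (home, as at the start) to 0.085. Runs lightly (under 1 N friction), without spring.
- follower (a joint): How far the pusher (white plate in the trough, with rod, eye and pointer) is pulled back along the magazine's -x, in m, 0 (home, at the start) to 0.08. A spring pulls it home with about 4 N at 0 and 100 N/m more (about 10 N at 0.06). With the pin in, it follows the fork, lagging 2 to 3 mm because of the play in the holes.
- pointer (a point): Middle of the black pointer, a bar 3 mm wide along the magazine's x that sticks out from the pusher over the left wall of the trough, 58 mm above the worktop; moves with the pusher.
- mark_mid (a point): Middle of the red mark, a clip 12 mm wide along the magazine's x on the left wall of the trough, top at 53 mm height, just under the pointer's path. Axes as the magazine's. The pointer stands over the mark when its x in these axes is within 6 mm of 0.
- mark (a joint): Where the red mark is set: the value of joint follower, in m, at which the pointer stands over the mark's middle (0.03 to 0.065). Stiff clip; must stay where it is.
- terracotta_mug: Loose terracotta and cream mug, 88 x 116 x 90 mm, a bystander on the right. Origin: centre of its underside.
- cream_mug: Loose cream mug with a small dark pattern, 92 x 127 x 95 mm, a bystander on the left. Origin: centre of its underside.
- tea_box: Fixed dark wooden tea box, 109 x 88 x 60 mm, holding three upright sachets (tops at about 85 mm height), a bystander. Origin: centre of its underside.

How it is judged:
By the outcome, as a careful person would: the job done as asked, in the order asked, and still so for the second after the job is handed in, while the arm keeps its last pose, push and grip.
It also fails if it takes over 54 s, if anything falls off the work surface, if the arm or the gripper's body presses on something with over 40 N, if the wrist force passes 120 N, or if a joint passes its speed limit or range.

## Working session

There is one attempt and no reset: what is moved stays moved. The work goes in short steps, each a Python script; the robot and the scene stay as the last script left them, time stands still between calls to the robot, and variables do not carry over. Pictures are saved under pics/ and viewed, at most 10 in all, crops included, and the job is handed in when it is done.

```bash
mkdir -p pics; cat > h.py <<'E'
from cell import *
import numpy as np, cv2
from scipy.spatial.transform import Rotation as R
def ray(f,uv):
    T=np.array(f["cam_to_world"]); d=T[:3,:3]@np.array([(uv[0]-f["cx"])/f["fx"],(uv[1]-f["cy"])/f["fy"],1]); return T[:3,3],d
def at_z(f,uv,z):
    o,d=ray(f,uv); return o+d*(z-o[2])/d[2]
def proj(f,p):
    T=np.array(f["cam_to_world"]); c=T[:3,:3].T@(np.array(p)-T[:3,3]); return np.array([f["cx"]+f["fx"]*c[0]/c[2],f["cy"]+f["fy"]*c[1]/c[2]])
def save(f,n): cv2.imwrite("pics/"+n,f["img"][:,:,::-1])
def down(yaw): # tool z down, tool y at angle yaw in world xy
    y=np.array([np.cos(yaw),np.sin(yaw),0]); z=np.array([0,0,-1.]); return R.from_matrix(np.c_[np.cross(y,z),y,z]).as_rotvec()
E
python3 - <<'E'
from h import *
s=get_state(); print(s["clock"],s["eef_rot"],s["finger_gap"])
Z=dict(pin_knob=None,fork_hole=.046,tab_grip=.078,pointer=.058,mark_mid=.053,eye_hole=.037,magazine=0,pin_block=0,terracotta_mug=0,cream_mug=0,tea_box=0)
Z["pin_knob"]=.034+.022
for c in("scene","top"):
    f=grab_frame(c); save(f,c+"0.png"); print(c,np.round(np.array(f["cam_to_world"])[:3,3],3),f["fx"])
    for n,z in Z.items():
        r=tip_of(c,n)[:2]
        print(n,[(round(x["score"],2),np.round(x["centre"],1).tolist(),np.round(at_z(f,x["centre"],z),4).tolist()) for x in r])
E
```

```text
0.0 [-3.11005631e+00 -4.31553936e-01  3.28838357e-06] 0.9997555667073426
scene [-0.169  0.894  0.633] 386.73471416884956
pin_knob []
fork_hole [(0.9, [292.1, 204.3], [0.638, 0.06, 0.046])]
tab_grip [(0.63, [313.4, 200.1], [0.5648, 0.0362, 0.078]), (0.24, [249.7, 195.4], [0.7408, 0.1548, 0.078])]
pointer [(0.61, [248.9, 193.0], [0.7904, 0.1175, 0.058])]
mark_mid [(0.45, [269.6, 202.9], [0.6898, 0.1139, 0.053])]
eye_hole [(0.74, [292.7, 203.8], [0.6515, 0.0431, 0.037])]
magazine [(0.96, [282.1, 213.3], [0.6784, 0.0678, 0.0])]
pin_block [(0.78, [261.9, 264.9], [0.5056, 0.3165, 0.0]), (0.32, [294.6, 203.8], [0.6974, -0.0145, 0.0])]
terracotta_mug [(0.65, [397.4, 177.4], [0.5518, -0.4973, 0.0])]
cream_mug [(0.88, [183.6, 284.8], [0.5872, 0.507, 0.0])]
tea_box [(0.73, [381.5, 199.1], [0.4875, -0.2674, 0.0]), (0.62, [260.2, 247.7], [0.5729, 0.2626, 0.0])]
top [ 4.22e-01 -1.00e-03  1.35e+00] 380.07099280771763
pin_knob [(0.43, [231.4, 229.9], [0.504, 0.3266, 0.056])]
fork_hole [(0.66, [315.5, 189.8], [0.6428, 0.0402, 0.046])]
tab_grip [(0.6, [318.7, 213.4], [0.5569, 0.0284, 0.078])]
pointer [(0.73, [294.8, 154.9], [0.765, 0.1123, 0.058])]
mark_mid []
eye_hole [(0.5, [313.2, 190.7], [0.6412, 0.0485, 0.037])]
magazine [(0.69, [311.7, 178.8], [0.6911, 0.0554, 0.0])]
pin_block [(0.7, [232.9, 233.4], [0.4952, 0.335, 0.0])]
terracotta_mug [(0.79, [466.4, 221.1], [0.5356, -0.4925, 0.0])]
cream_mug [(0.84, [187.0, 212.2], [0.5715, 0.5026, 0.0])]
tea_box [(0.57, [402.6, 233.7], [0.492, -0.2658, 0.0])]
```

```bash
python3 - <<'E'
import cv2
a=cv2.imread("pics/top0.png")[110:260,180:380]; cv2.imwrite("pics/top0c.png",cv2.resize(a,None,fx=4,fy=4,interpolation=cv2.INTER_CUBIC))
a=cv2.imread("pics/scene0.png")[150:300,170:370]; cv2.imwrite("pics/scene0c.png",cv2.resize(a,None,fx=4,fy=4,interpolation=cv2.INTER_CUBIC))
E
```

```text
(no output)
```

View pics/top0c.png

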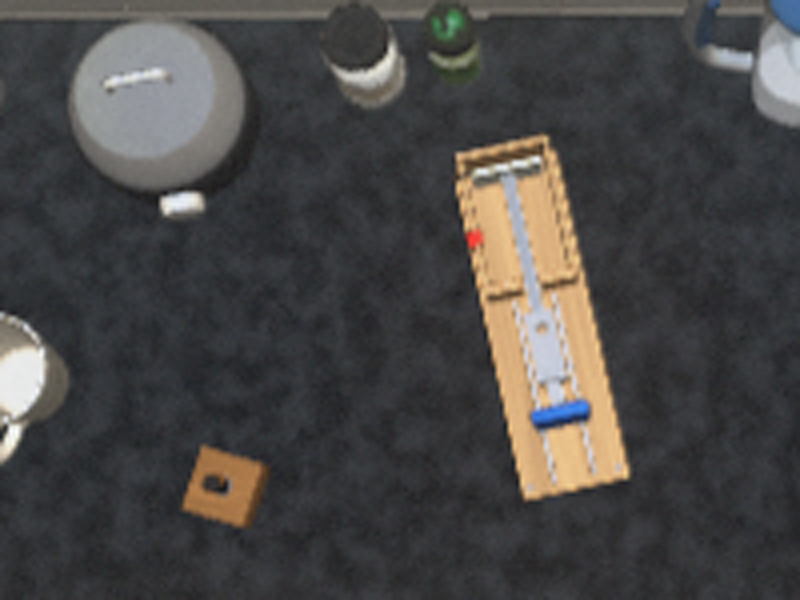

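View pics/scene0c.png

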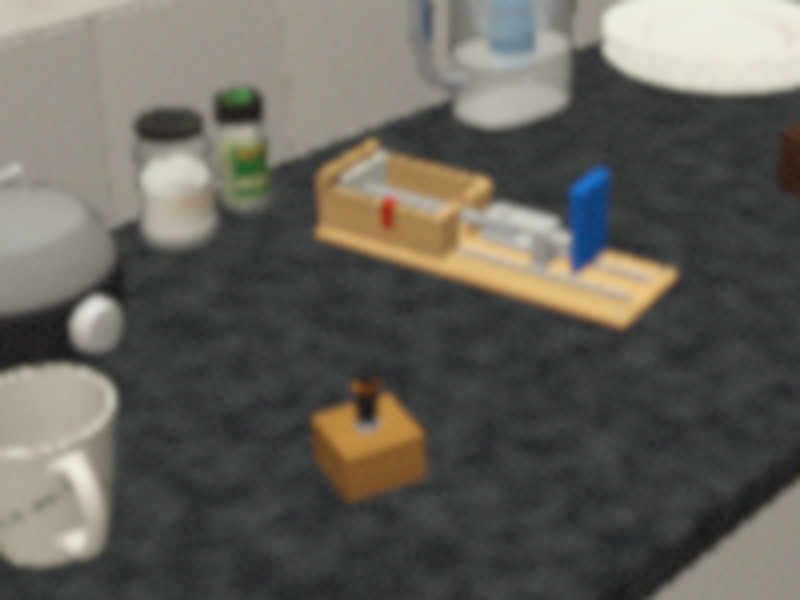

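The top view shows the board running from (526,500)/(630,475) to its far end at about (456–548,140). The fork hole is near crop (543,326), the blue tab at (560,413), the red mark at (474,238) and the pin block at (225,487). The scene crop shows the pin upright in its block at (367,400). Next I'll fit box silhouettes for sub-pixel poses.

```bash
cat > fit.py <<'E'
from h import *
from scipy.optimize import minimize
def box(x,y,yaw,sx,sy,z0,z1):
    c,s=np.cos(yaw),np.sin(yaw)
    return [np.array([x+c*a*sx/2-s*b*sy/2,y+s*a*sx/2+c*b*sy/2,z]) for a in(-1,1) for b in(-1,1) for z in(z0,z1)]
def render(f,pts,K=8,roi=None):
    x0,y0,x1,y1=roi; P=np.array([proj(f,p) for p in pts])-[x0-.5,y0-.5]
    m=np.zeros(((y1-y0)*K,(x1-x0)*K),np.uint8)
    h=cv2.convexHull((P*K-.5).astype(np.float32)); cv2.fillPoly(m,[np.round(h*16).astype(np.int32)],255,shift=4)
    return cv2.resize(m,(x1-x0,y1-y0),interpolation=cv2.INTER_AREA)/255.
def fit(fs,softs,rois,p0,dims,tol=1e-5):
    def cost(p,ks=None):
        c=0
        for i,(f,s,r) in enumerate(zip(fs,softs,rois)):
            m=cv2.GaussianBlur(render(f,box(*p[:3],*dims),roi=r),(0,0),.7); c+=((m-s)**2).sum()
        return c
    S=np.array([[0,0,0],[.006,0,0],[0,.006,0],[0,0,.1]])+p0
    o=minimize(cost,p0,method="Nelder-Mead",options=dict(initial_simplex=S,xatol=tol,fatol=1e-4)); return o.x,o.fun
E
python3 - <<'E'
from fit import *
F={c:grab_frame(c) for c in("scene","top")}
def soft(f,r,kind):
    I=f["img"][r[1]:r[3],r[0]:r[2]].astype(float)
    v=I[...,2]-I[...,0] if kind=="blue" else I[...,0]-I[...,2]
    bg=np.median(v); hi=np.percentile(v,{"blue":97,"brown":90}[kind] if 1 else 0)
    m=np.clip((v-bg)/(hi-bg),0,1)
    return m
for name,kind,dims,p0,roi in [("tab","blue",(.012,.05,.02,.098),(.557,.03,.2),{"top":(307,205,334,222),"scene":(305,186,329,222)}),
                 ("block","brown",(.056,.056,0,.034),(.505,.325,-.3),{"top":(222,217,251,246),"scene":(243,240,283,280)})]:
    ss={c:soft(F[c],roi[c],kind) for c in F}
    if kind=="brown":
        for c in ss: ss[c]=cv2.morphologyEx(ss[c],cv2.MORPH_CLOSE,np.ones((7,7)))
    for cs in(["top"],["scene"],["top","scene"]):
        print(name,cs,fit([F[c] for c in cs],[ss[c] for c in cs],[roi[c] for c in cs],np.array(p0),dims))
# board edges in top
f=F["top"]; I=f["img"].astype(float); v=I[...,0]-I[...,2]; L=[];Rr=[]
for r in range(192,226):
    row=v[r,290:350]; bg=np.median(v[r,240:285]); hi=np.percentile(row,80); t=(bg+hi)/2
    k=np.where(row>t)[0]; a,b=k[0],k[-1]
    ca=290+a-1+(t-row[a-1])/(row[a]-row[a-1]); cb=290+b+(row[b]-t)/(row[b]-row[b+1])
    L.append(at_z(f,(ca,r),.008)[:2]); Rr.append(at_z(f,(cb,r),.008)[:2])
for E in(L,Rr):
    E=np.array(E); p=np.polyfit(E[:,0],E[:,1],1); print("edge slope yaw",np.arctan(p[0]),"y at .64",np.polyval(p,.64),"rms",np.std(E[:,1]-np.polyval(p,E[:,0])))
print(F["top"]["cam_to_world"])
E
```

```text
tab ['top'] (array([0.56101791, 0.02568407, 0.21256825]), np.float64(13.614276713916238))
tab ['scene'] (array([0.5670717 , 0.01595302, 0.35005527]), np.float64(14.847005857111002))
tab ['top', 'scene'] (array([0.56094927, 0.02396175, 0.34578896]), np.float64(34.60386894622552))
block ['top'] (array([ 0.50135464,  0.3203911 , -0.28873628]), np.float64(5.90262681189067))
block ['scene'] (array([ 0.50338002,  0.31805488, -0.27610214]), np.float64(22.306621976976288))
block ['top', 'scene'] (array([ 0.50204557,  0.3194066 , -0.3000001 ]), np.float64(29.893118019958923))
edge slope yaw 0.21356295946186812 y at .64 0.09239177368588722 rms 0.0006266785642552442
edge slope yaw 0.2169653206996259 y at .64 -0.006981399493171309 rms 0.0005815659187855195
[[-2.84285186e-03 -9.88540577e-01  1.50928613e-01  4.22035876e-01]
 [-9.99909245e-01  4.79762560e-03  1.25890888e-02 -1.23661057e-03]
 [-1.31689241e-02 -1.50879127e-01 -9.88464500e-01  1.34960334e+00]
 [ 0.00000000e+00  0.00000000e+00  0.00000000e+00  1.00000000e+00]]
```

```bash
python3 - <<'E'
from h import *
for yaw in(1.786,1.786-np.pi): 
    print(yaw,[None if (q:=ik(p,down(yaw))) is None else np.round(q,2).tolist() for p in([.5015,.32,.2],[.639,.0427,.2])])
yaw=1.786-np.pi if abs(ik([.639,.0427,.2],down(1.786-np.pi))[5])<abs(ik([.639,.0427,.2],down(1.786))[5]) else 1.786
print(yaw)
movep([.5015,.32,.16],down(yaw)); move_l([.5015,.32,.041],.12)
s0=get_state(); grab(40); sleep(.2); s=get_state()
print(s["clock"],s["finger_gap"],s["grasp_force"],np.round(np.array(s["contact_force"])-s0["contact_force"],2),np.round(s["position"],4))
f=grab_frame("scene"); a=f["img"][200:290,220:320,::-1]; cv2.imwrite("pics/g1.png",cv2.resize(a,None,fx=6,fy=6,interpolation=cv2.INTER_CUBIC))
E
```

```text
1.786 [[0.44, 0.43, -0.12, 1.02, 0.0, 0.23], [-0.05, 0.51, 0.02, 1.07, 0.0, -0.26]]
-1.355592653589793 [[0.44, 0.43, -0.12, 1.02, 0.0, -2.91], [-0.05, 0.51, 0.02, 1.07, 0.0, 2.88]]
1.786
6.5083 0.17556834111150885 38.93237113952637 [-0.79 -0.94  3.76] [0.5016 0.32   0.0412]
```

View pics/g1.png

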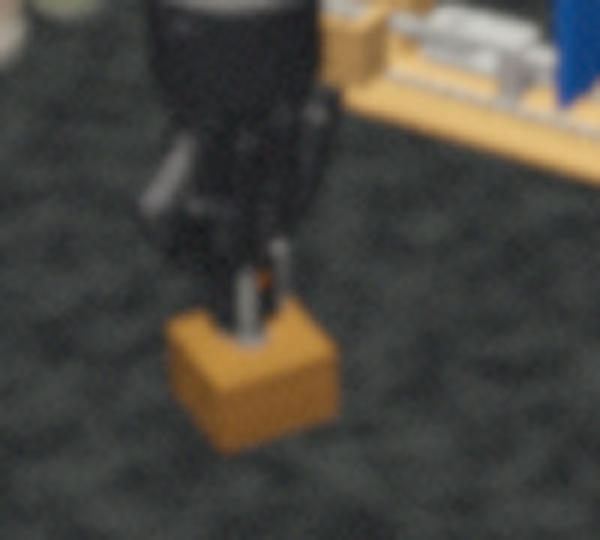

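The gripper has the knob between its pads (gap about 15 mm), with its black and orange side visible near (265,280) in the crop. Next I lift it and hover over the hole.

```bash
python3 - <<'E'
from h import *
move_l([.5015,.32,.16],.12); 
move_l([.639,.0427,.16],.2); move_l([.639,.0427,.098],.08); sleep(.3)
s=get_state(); print(s["clock"],s["finger_gap"],np.round(s["contact_force"],2),np.round(s["position"],4))
for c,r in(("scene",(240,130,340,230)),("top",(280,150,350,220))):
    f=grab_frame(c); x0,y0,x1,y1=r
    np.save("pics/"+c+"h.npy",f["img"])
    k=600//(y1-y0); cv2.imwrite(f"pics/h_{c}.png",cv2.resize(f["img"][y0:y1,x0:x1,::-1],None,fx=k,fy=k,interpolation=cv2.INTER_CUBIC))
    print(c,"pred foot",proj(f,[.639,.0427,.059]),"hole",proj(f,[.639,.0427,.046]))
    for n in("pin_knob","pin_collar","fork_hole"):
        print(n,[(round(x["score"],2),np.round(x["centre"],1).tolist()) for x in tip_of(c,n)[:2]])
E
```

```text
10.625 0.17612213383829056 [-0.45 -0.11 -0.27] [0.6393 0.0427 0.0984]
scene pred foot [295.43482916 199.0799123 ] hole [295.42958048 202.5292667 ]
pin_knob [(0.48, [293.8, 182.7])]
pin_collar [(0.45, [297.6, 192.9])]
fork_hole [(0.96, [292.7, 203.3])]
top pred foot [314.6517199  190.27511976] hole [314.77871385 190.89423981]
pin_knob []
pin_collar [(0.65, [234.3, 230.8])]
fork_hole [(0.35, [186.9, 209.9])]
```

View pics/h_scene.png

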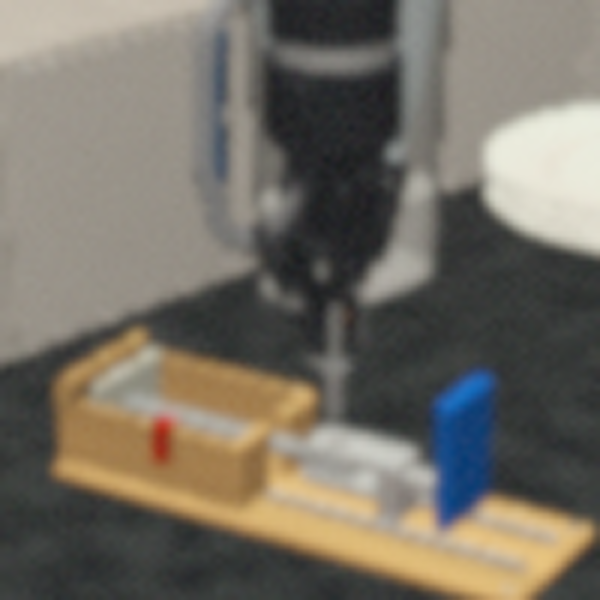

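The scene view shows the pin held upright with the shank at crop column ~337, foot just above the fork's far end at ~(337,420). I'll refine the hole position numerically from the first unobstructed pictures.

```bash
python3 - <<'E'
import cv2,numpy as np
t=cv2.imread("pics/top0.png"); s=cv2.imread("pics/scene0.png")
g=cv2.cvtColor(t,cv2.COLOR_BGR2GRAY); print(g[186:206,307:326])
g=cv2.cvtColor(s,cv2.COLOR_BGR2GRAY); print(g[197:214,284:316])
k=cv2.resize(s[190:220,280:325],None,fx=16,fy=16,interpolation=cv2.INTER_CUBIC); cv2.imwrite("pics/sf.png",k)
E
```

```text
[[187 202 186 189 196 201 184 185 198 197 192 159 195 189 179 186 192 181
  183]
 [186 170 206 195 200 183 187 190 202 205 199 173 207 191 180 187 190 183
  183]
 [187 145 205 198 203 194 202 200 201 204 202 192 218 198 183 182 190 187
  181]
 [186 171 209 179 204 205 209 204 205 207 203 195 209 198 184 182 192 190
  182]
 [184 184 212 181 201 205 208 196 171 185 201 200 184 206 185 182 189 190
  180]
 [187 184 199 199 202 207 195 165 149 162 195 205 162 206 191 181 187 192
  182]
 [181 184 175 207 205 205 195 162 178 174 199 203 180 212 173 181 186 191
  185]
 [178 186 175 214 202 207 205 196 197 196 201 203 195 217 183 180 182 192
  191]
 [179 186 183 207 176 204 205 205 203 202 205 202 198 201 201 182 181 189
  190]
 [182 185 182 195 180 202 205 208 207 204 204 203 203 168 199 188 181 191
  191]
 [180 182 181 177 203 204 208 207 206 203 204 205 205 175 208 192 180 185
  193]
 [183 182 181 153 205 199 207 203 208 206 204 203 207 193 217 194 184 184
  194]
 [187 179 184 165 209 182 204 206 207 206 204 205 202 196 209 199 186 185
  192]
 [185 180 185 176 210 183 204 207 206 207 203 2
[... 2082 characters left out ...]
3 180 179 172 155 124  88  69  59]
 [145 175 183 181 180 183 181 176 172 173 173 170 168 168 174 186 194 193
  181 162 154 154 158 167 180 186 187 178 145  98  67  58]
 [149 179 193 196 194 194 188 183 179 175 173 174 174 174 180 190 198 195
  181 159 149 146 144 150 159 171 179 171 139  95  70  60]
 [156 183 197 201 199 199 197 194 189 185 182 179 176 173 176 183 189 185
  174 155 145 142 136 136 143 152 159 151 123  89  72  56]
 [165 182 188 192 193 194 198 197 199 197 195 191 188 184 183 181 180 174
  163 152 144 142 135 129 132 145 156 147 118  87  69  61]
 [178 181 179 179 181 183 186 190 195 199 198 197 196 197 194 189 188 179
  167 151 145 142 131 123 131 146 158 152 120  88  71  60]]
```

View pics/sf.png

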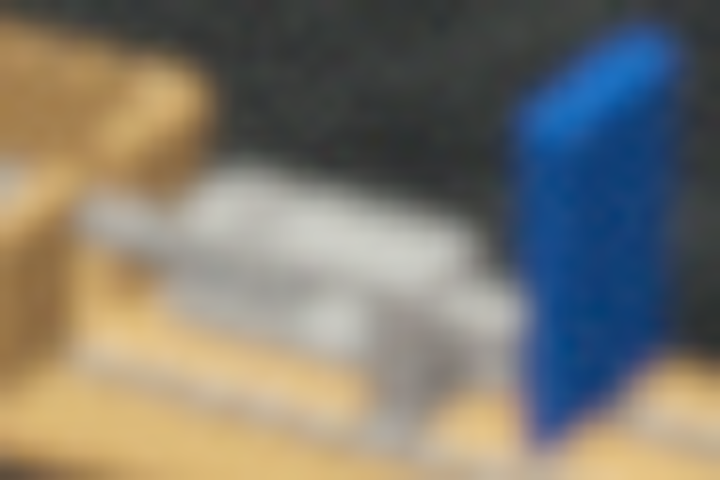

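The hole blob in the top image is centred at (314.9,191.15), which puts the hole at about (0.6387, 0.0423). The scene crop shows the fork plate at (200–460,180–260), but the hole isn't resolved. I'll go down until contact.

```bash
python3 - <<'E'
from h import *
move_l([.6388,.0424,.090],.05); sleep(.1)
s0=get_state(); h=move_l([.6388,.0424,.054],.03,until_force=4); s=get_state()
print(h,s["clock"],np.round(s["position"],4),np.round(np.array(s["contact_force"])-s0["contact_force"],2),np.round(np.array(s["wrist_torque"])-s0["wrist_torque"],3),s["finger_gap"])
E
```

```text
True 11.9667 [0.6376 0.0425 0.0797] [ 0.34  0.08 -0.93] [ 0.088  0.004 -0.04 ] 0.1730594118119843
```

```bash
python3 - <<'E'
from h import *
sleep(.2)
s=get_state(); print(np.round(s["position"],4),np.round(s["contact_force"],2),np.round(s["wrist_torque"],3))
p=np.array(s["position"])
for dx,dy in((0,0),(.001,0),(-.001,0),(0,.001),(0,-.001)):
    q=[.6388+dx,.0424+dy]
    move_l([*q,.082],.03); s0=get_state()
    h=move_l([*q,.068],.03,until_force=5); sleep(.1); s=get_state()
    print(dx,dy,h,round(s["clock"],2),np.round(s["position"],4),np.round(np.array(s["contact_force"])-s0["contact_force"],2),np.round(np.array(s["wrist_torque"])-s0["wrist_torque"],3))
    if not h: break
E
```

```text
[0.638  0.0425 0.0803] [0.32 0.45 0.11] [0.013 0.028 0.005]
0 0 False 13.13 [0.6383 0.0425 0.0676] [-2.25  1.01 -2.33] [ 0.079  0.402 -0.041]
```

```bash
python3 - <<'E'
from h import *
s0=get_state(); p=s0["position"]
h=move_l([.6382,.0424,.0515],.02,until_force=8); sleep(.1); s=get_state()
print(h,round(s["clock"],2),np.round(s["position"],4),np.round(s["contact_force"],2),np.round(s["wrist_torque"],3),s["finger_gap"])
E
```

```text
True 13.95 [0.6381 0.0425 0.0532] [-1.55  0.29  5.61] [0.057 0.223 0.053] 0.1723533561649496
```

```bash
python3 - <<'E'
from h import *
let_go(); move_l([.6382,.0424,.16],.12)
for yaw in(.215,.215+np.pi,.215-np.pi): 
    q=ik([.5603,.0253,.16],down(yaw)); print(yaw,None if q is None else np.round(q,2))
f=grab_frame("scene"); cv2.imwrite("pics/home.png",cv2.resize(f["img"][150:250,230:330,::-1],None,fx=6,fy=6,interpolation=cv2.INTER_CUBIC))
print(get_state()["clock"])
E
```

```text
0.215 [-0.09  0.4  -0.27  0.9   0.    1.27]
3.356592653589793 [-0.09  0.4  -0.27  0.9  -0.   -1.87]
-2.9265926535897933 [-0.09  0.4  -0.27  0.9   0.   -1.87]
15.7333
```

View pics/home.png

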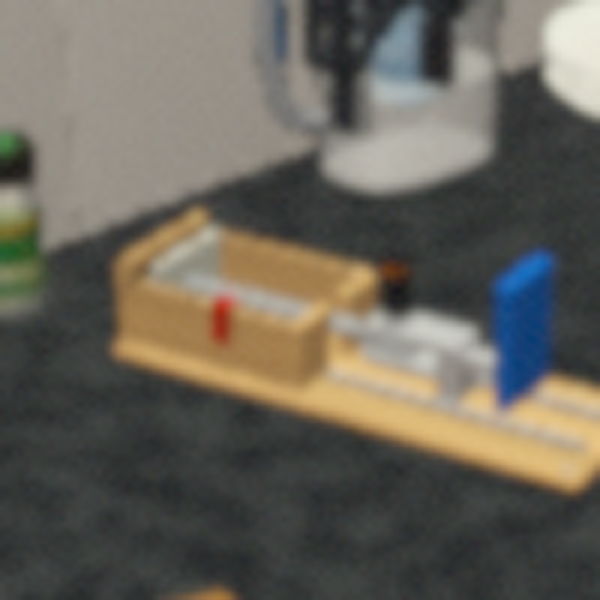

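The pin stands home: its orange-banded knob is at crop (393,280) with the collar down on the fork. Now the tab grasp and an estimate of the pull distance.

```bash
python3 - <<'E'
from h import *
yaw=.215; e=np.array([np.cos(yaw),np.sin(yaw)]); H=np.array([.6382,.0424])
t=H-.08*e
movep([*t,.16],down(yaw)); move_l([*t,.059],.1); 
s0=get_state(); grab(60); sleep(.2); s=get_state()
print(round(s["clock"],2),np.round(s["position"],4),np.round(np.array(s["contact_force"])-s0["contact_force"],2),s["finger_gap"],s["grasp_force"])
n=np.array([-e[1],e[0]])
for c in("top","scene"):
    f=grab_frame(c); I=f["img"].astype(float)
    w=np.clip(I[...,0]-np.maximum(I[...,1],I[...,2])-60,0,None)
    x0,y0,x1,y1=(285,140,315,185) if c=="top" else (255,190,285,215)
    m=np.zeros_like(w); m[y0:y1,x0:x1]=w[y0:y1,x0:x1]; v,u=np.indices(m.shape); cen=((m*u).sum()/m.sum(),(m*v).sum()/m.sum())
    rows=np.where(m.sum(1)>20)[0]
    for z in(.053,.043):
        P=at_z(f,cen,z)[:2]-H; print(c,"red",np.round(cen,2),rows[[0,-1]],z,"mag x,y rel hole",np.round([P@e,P@n],4))
    for nm,z in(("pointer",.058),("mark_mid",.053),("follower",.058)):
        for r in (spot_in if nm=="follower" else tip_of)(c,nm)[:2]:
            P=at_z(f,r["centre"],z)[:2]-H; print(c,nm,round(r["score"],2),np.round(r["centre"],1),np.round([P@e,P@n],4))
E
```

```text
19.12 [0.5582 0.0249 0.0591] [-5.84 -0.91  6.13] 0.13255177852878125 59.371989369392395
top red [298.22 169.18] [167 171] 0.053 mag x,y rel hole [0.0874 0.0402]
top red [298.22 169.18] [167 171] 0.043 mag x,y rel hole [0.0897 0.0405]
top pointer 0.63 [294.5 155.7] [0.1362 0.0428]
top follower 0.63 [306.8 152.5] [ 0.138  -0.0016]
scene red [266.46 202.4 ] [200 206] 0.053 mag x,y rel hole [0.0767 0.0612]
scene red [266.46 202.4 ] [200 206] 0.043 mag x,y rel hole [0.0885 0.0449]
scene pointer 0.59 [250.8 195.5] [0.1469 0.0536]
scene mark_mid 0.43 [265.6 204.7] [0.0694 0.0766]
scene follower 0.45 [263.9 198.5] [0.0951 0.0496]
```

```bash
python3 - <<'E'
from h import *
yaw=.215; e=np.array([np.cos(yaw),np.sin(yaw)]); b=np.array([.5582,.0249])
t=b-.05*e; move_l([*t,.0591],.04); sleep(.3); s=get_state()
P=np.array(s["position"])[:2]; print(round(s["clock"],2),"pull",(b-P)@e,np.round(P-b+.05*e,4),np.round(s["contact_force"],2),s["finger_gap"])
ims=[]
for c,r in(("top",(280,135,330,185)),("scene",(235,170,285,220))):
    f=grab_frame(c); ims.append(cv2.resize(f["img"][r[1]:r[3],r[0]:r[2],::-1],(400,400),interpolation=cv2.INTER_CUBIC))
    if c=="top": print(f["img"][160:178,290:304].sum(2)//3)
    for x in tip_of(c,"pointer")[:2]: print(c,round(x["score"],2),np.round(x["centre"],1))
cv2.imwrite("pics/pull1.png",np.hstack(ims))
E
```

```text
21.27 pull 0.04741212501997328 [0.0025 0.0005] [ 7.41  2.95 -5.89] 0.1346667038110185
[[ 51  50  50  52  58 170 173 170 180 180 178 180 185 188]
 [ 54  52  50  47  43 174 170 180 159 176 177 180 184 184]
 [ 59  51  50  48  45 154 150 164 124 174 177 178 182 184]
 [ 54  53  53  49  49 109 136 166 134 175 176 179 181 182]
 [ 51  56  55  51  49  69 159 165 151 178 172 181 213 228]
 [ 49  54  53  59  56  48 173 139 127 138 192 225 207 205]
 [ 47  54  53  56  60  61 129 106  95  87 166 195 139 109]
 [ 52  54  56  55  52  58  85  88 126 123 116 101  95  95]
 [ 50  55  55  57  53  54  92 102 127 128 125 108 115 119]
 [ 54  54  49  49  50  54  68 111 120 122 144 150 156 160]
 [ 54  48  45  44  45  51  50 119 122 131 129 169 173 178]
 [ 49  53  47  42  42  48  52 104 111 151 117 168 172 178]
 [ 52  47  44  44  43  48  51  87  94 166 137 170 169 177]
 [ 50  49  49  48  49  51  53  83 151 168 143 170 170 177]
 [ 54  52  51  53  49  55  54  61 173 177 166 164 169 173]
 [ 57  52  55  57  55  54  57  52 169 171 179 145 167 171]
 [ 53  59  56  59  59  59  54  57 147 147 170 135 171 165]
 [ 60  59  59  64  57  54  48  47 101 134 173 149 170 169]]
scene 0.71 [264.7 197.3]
```

View pics/pull1.png

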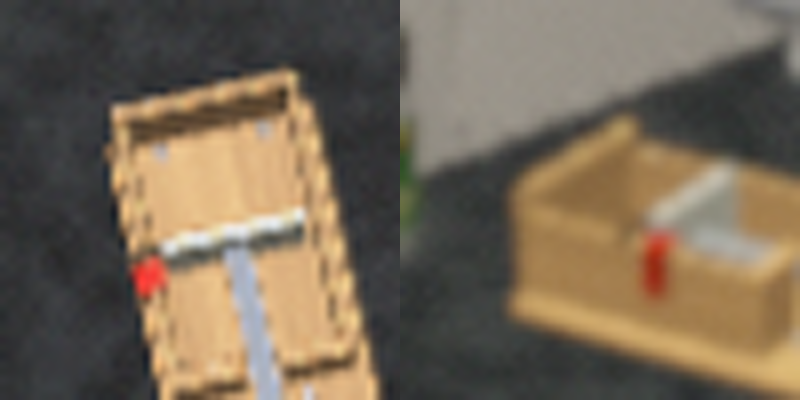

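The pusher now follows the tab. In the top panel the dark pointer bar is at about (145,250) (pixel row ~166), just short of the red mark at (150,275) (row 169.2), so it needs about 8–9 mm more.

```bash
python3 - <<'E'
from h import *
yaw=.215; e=np.array([np.cos(yaw),np.sin(yaw)]); b=np.array([.5582,.0249])
t=b-.0575*e; move_l([*t,.0591],.03); sleep(.3); s=get_state()
P=np.array(s["position"])[:2]; print(round(s["clock"],2),"pull",(b-P)@e,np.round(s["contact_force"],2),s["finger_gap"])
ims=[]
for c,r in(("top",(280,150,310,180)),("scene",(250,185,280,215))):
    f=grab_frame(c); ims.append(cv2.resize(f["img"][r[1]:r[3],r[0]:r[2],::-1],(400,400),interpolation=cv2.INTER_CUBIC))
    if c=="top":
        I=f["img"].astype(int); print(I[163:174,293:302].sum(2)//3); print((I[...,0]-I[...,1])[163:174,293:302])
        H=np.array([.6382,.0424]); n=np.array([-e[1],e[0]])
        for u in(.082,.088,.094): print(u,proj(f,[*(H+u*e+.042*n),.053]),proj(f,[*(H+u*e+.042*n),.058]))
    for x in tip_of(c,"pointer")[:2]: print(c,round(x["score"],2),np.round(x["centre"],1))
cv2.imwrite("pics/pull2.png",np.hstack(ims))
E
```

```text
22.18 pull 0.055024862646938684 [ 7.77  2.85 -6.57] 0.13150831622022352
[[ 53  49 107 133 167 134 177 177 179]
 [ 54  54  71 158 167 151 175 176 177]
 [ 61  54  48 174 172 171 169 175 178]
 [ 58  57  55 174 168 178 143 174 154]
 [ 55  58  56 144 124 130 111 139 213]
 [ 53  55  64  84  74  83  84  91 190]
 [ 46  45  59  60 101 107 110 126 104]
 [ 45  45  48  52 120 120 132 131 123]
 [ 44  47  46  48 105 109 154 119 152]
 [ 41  46  47  50  86 100 167 136 173]
 [ 44  45  48  52  82 150 170 143 172]]
[[ -1  -2  32  39  39  38  42  43  40]
 [ -3  -1  18  39  43  42  44  43  41]
 [ -2  -1   0  44  44  37  42  42  43]
 [  1   0   0  42  48  35  35  43  38]
 [  0   1  -4  36  37  35  42  31   6]
 [ -1  -2   0  17  39  54  71  47  -1]
 [ -2  -3   1  21 136 159 159 115  26]
 [  5  -2   2  19 168 180 143 104  29]
 [  0   3  -1  -1 119 137  76  52  37]
 [ -1   2  -1  -1  31  47  42  38  43]
 [ -2   0  -1  -1  20  41  43  42  44]]
0.082 [298.03680979 170.75924051] [297.92580159 170.44802928]
0.088 [297.68219916 169.11866668] [297.56994111 168.80153533]
0.094 [297.32806958 167.48031841] [297.2145652  167.15728334]
top 0.76 [297.2 169.6]
scene 0.59 [264.2 199.3]
```

View pics/pull2.png

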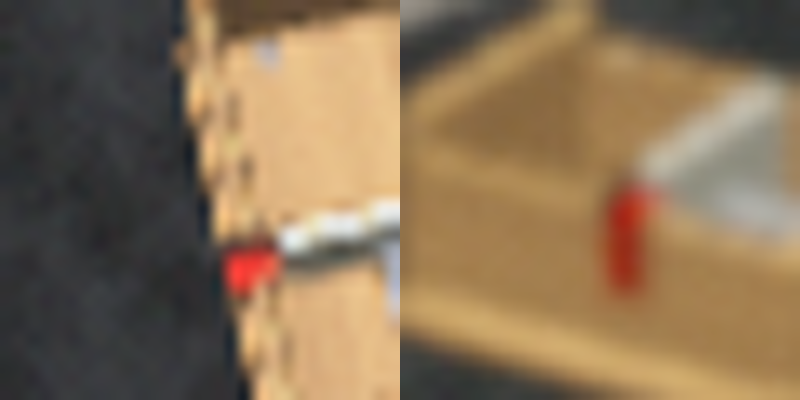

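The pointer now hides the far edge of the mark: dark rows are 167–168 and the red shows below in rows 169–171. That means about 3.8 mm more.

```bash
python3 - <<'E'
from h import *
yaw=.215; e=np.array([np.cos(yaw),np.sin(yaw)]); b=np.array([.5582,.0249])
t=b-.0614*e; move_l([*t,.0591],.02); sleep(.5); s=get_state()
P=np.array(s["position"])[:2]; print(round(s["clock"],2),"pull",(b-P)@e,np.round(s["contact_force"],2),s["finger_gap"])
ims=[]
for c,r in(("top",(280,150,310,180)),("scene",(250,185,280,215))):
    f=grab_frame(c); ims.append(cv2.resize(f["img"][r[1]:r[3],r[0]:r[2],::-1],(400,400),interpolation=cv2.INTER_CUBIC))
    if c=="top":
        I=f["img"].astype(int); print(I[163:174,293:302].sum(2)//3); print((I[...,0]-I[...,1])[163:174,293:302])
    for x in tip_of(c,"pointer")[:2]: print(c,round(x["score"],2),np.round(x["centre"],1))
cv2.imwrite("pics/pull3.png",np.hstack(ims))
E
```

```text
23.22 pull 0.05862905178158962 [ 8.07  3.71 -6.79] 0.13429171975037232
[[ 52  44 112 133 168 137 174 177 180]
 [ 56  54  73 159 167 154 176 174 177]
 [ 63  54  49 175 172 170 167 174 176]
 [ 59  54  54 177 169 175 140 172 175]
 [ 57  56  59 142 128 154 136 152 149]
 [ 54  56  52  92 105 114 114 123 213]
 [ 49  49  56  74  93  90  80 111 191]
 [ 47  43  50  52 104 110 116 109 118]
 [ 47  39  47  50 103 109 156 114 126]
 [ 46  44  52  50  89 100 168 140 159]
 [ 45  47  52  49  80 148 170 143 173]]
[[ -2   2  33  35  40  37  44  42  40]
 [ -1   0  16  39  41  42  44  44  42]
 [ -2  -4   0  43  45  36  41  44  43]
 [ -1  -4   0  40  48  38  38  45  42]
 [ -1  -2  -3  39  47  79 105  49  34]
 [ -2  -2   0  55 137 112 127  43   3]
 [ -3  -3  -3  46 116  98  94  72   4]
 [ -2   2   5   3 129 162 110  88  26]
 [  0  -2   0   0 119 136  76  48  27]
 [ -1   0   0  -2  30  47  42  38  37]
 [  0   1   1   1  22  41  45  40  44]]
top 0.68 [298.1 171. ]
scene 0.59 [264.5 201.5]
```

View pics/pull3.png

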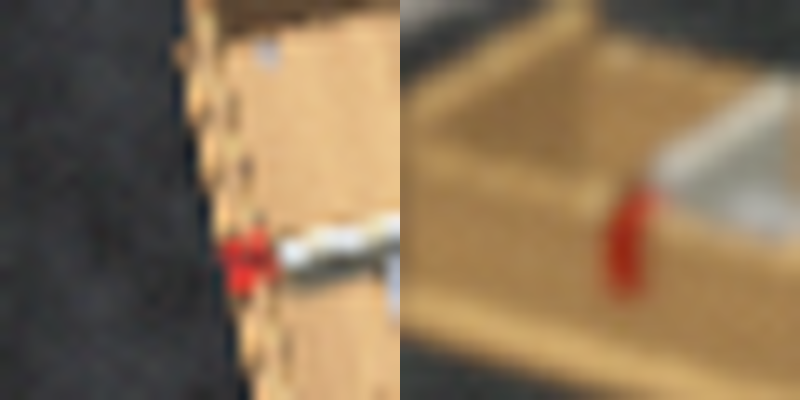

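The dark pointer now crosses the middle of the red mark (row ~169), with red visible on both sides. The tab is held steady, so I'm handing in.

```bash
python3 -c "
from cell import *
print(sign_off())"
```

```text
the job is handed in; nothing more can be done
None
```

The pin is fully home in the fork, and the blue tab is pulled about 59 mm and held steady with the pointer over the middle of the red mark; I handed the job in at about 23 s on the robot's clock.

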